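Open the top half of a split cabinet door

ROBOT

A 6-joint arm with a two-finger parallel gripper is mounted at the origin on a cart in front of the work surface, level with it; the furniture and walls round the work are solid. World frame = base frame: x ahead of the robot, y to its left, z up, the work surface at z = 0. Lengths are in mm, angles in rad, forces in N, time in s.
With the tool pointing down it reaches from about 275 to 850 mm from the base axis. Payload 5.2 kg.
Tool frame: the origin (TCP) lies at the very end of the fingers, on their centre line; the grasp point (between the pads) lies tcp_to_grasp behind it (tcp_to_grasp is the distance from the TCP to the grasp point, in mm); z points along the fingers, y is the line along which they close (so a half turn about z gives the same grasp; the last joint's range is limited). The gripper opens to 85 mm and grips with 20 to 120 N. Pads are 22 mm wide; open, the fingers measure 114 mm over their backs; the gripper's body (76 mm by 85 mm) begins 54 mm behind the grasp point. The pads swing forward as they close: fully open they stand 13 mm farther back than shut.
Start: joints at [-1.342, 0.259, 1.535, -0, 1.348, -0.203], TCP at [230.199, -499.513, 231.31] pointing down, gripper open.
Joint ranges: [-3.14, 3.14], [-0.91, 2.08], [0.19, 2.58], [-1.22, 4.36], [0.22, 2.71], [-3.12, 3.12]. Speed limits (rad/s): [2.57, 2.57, 3.14, 3.14, 3.14, 3.14].

INTERFACE

Orientations are given as a rotation vector (axis times angle).
In Python, from rig import * gives the robot as it stands.
- The arm moves only by the tool apply_moves, never from a script. Its arguments are lists of equal length, an entry for each row: "grip": the gripper's target within -1 to 1 (shut at 1, half-way at 0, fully open at -1); "delta_pos": the shift along the world's x, y, z normalised to -1 to 1, where 1 is 0.5 m, a list of three; "twist": the turn about the world's z normalised to -1 to 1, where 1 is 180 degrees. In form: {"grip": [grip, ...], "delta_pos": [[tx, ty, tz], ...], "twist": [twist, ...]}. A call has 1 to 8 rows; each row is the pose to reach, as a shift and turn from the pose commanded when the call began, turning the shorter way round; what a row does not reach only later rows make up. A row lasts 1/12 s, in which the tool goes at most 41.7 mm and 7.16 degrees, less where a joint would pass 70% of its speed; a pose out of reach is approached as far as the arm can. A call with a number of a shift or a turn outside -1 to 1 is refused whole. A call with a gripper value outside its range is refused whole. The fingers move at their own pace and stop on an object; "force" is the grip in N (left out, the last holds). Time passes only in rows, so rows that repeat a pose let the fingers close. It gives the time, the measured TCP pose, the force, the opening and the grip force at its end, in the units of the state.
- read_state(): the state, without advancing time (a new reading comes with each control period).
- capture(name): name is "scene" or "top" or "wrist"; returns (picture, depth): 400x640x3 uint8, red, green, blue; 400x640 float32, mm along the optical axis (not along the pixel's ray), 0 where there is no reading.
- camera_model(name): a dict with "intrinsics" (3x3 intrinsics, pixels), "k1" (the pictures are not rectified: a ray, as slopes to the right and down, at radius r is drawn at 1 + k1 r^2 times it, then the intrinsics apply), "R" (3x3) and "t" (3): a world point X has camera coordinates R X + t. Camera axes: x right, y down, z forward; pixel columns grow to the right and rows downward; lengths in mm; the calibration is good to about 2 mm. A picture is of the moment at which its call begins: read the wrist's pose just before it. camera_model takes no time and is no camera call; for the wrist camera it gives the pose at the moment of the call.
- finish_job(): hands the job in; it is judged then, once.
The state is a dict: "time_s": time; "joint_pos": joint angles; "qd": joint speeds; "effort": joint torques, N m; "position": TCP position; "orientation": TCP orientation; "contact_force": force on the tool from outside, world axes, zero at the start; "ft_torque": the same for the moment, N m; "width": finger opening in mm; "gripper_force": force on a finger pad.
Only numpy, scipy, OpenCV 4.12 (cv2) and the standard library are available. Lean on these libraries where they do the work, as an engineer would, in place of code of your own. Each camera call takes 0.05 s, during which the arm holds its last target. There are 200 camera calls.

TASK

Open the top half of the little cabinet's split door: press that half gently home against its spring so that the hooked bolt comes free, slide the bolt with the red knob back towards the hinges, then swing the top half wide open, past square to the cabinet's front, and leave it standing there. The bottom half must stay shut and bolted, and the bottle on the roof and the canister and vial in front must not be disturbed.

Things in the scene. Friction and masses are not known exactly. Their poses are not given: they have to be found in the camera images.
- cabinet: White cabinet fixed to the worktop, 160 deep (x) x 200 wide (y) x 220 mm high, closed roof. Origin: centre of its underside; x runs from front to back, y to its left flank (hinge side), z up. Two blue door halves, 199 mm wide, 12 mm thick, cover the front one above the other (z = 114 to 219 and 2 to 111 mm); when home their outer faces are at x = -92 mm, their backs at -80 mm.
- hinge_line (a point): Upper end of the top half's vertical hinge axis, fixed on the cabinet: x = -92, y = +100, z = 219 mm in its frame, i.e. the left end of the door's outer face.
- upper_edge (a point): Top corner of the top half's free (right) edge, mid-thickness: 200 mm from the hinge axis along the door, 219 mm above the worktop. Moves with the door.
- red_knob (a point): Root of the red knob of the top half's bolt: a round pin 12 mm in diameter, sticking out 30 mm from this point at right angles to the door. The point is on the outer face of the bolt's rod, 10 mm in front of the door's face, 185 mm up, 140 mm from the hinge axis with the bolt shot. The rod (bar 10 mm high) reaches 90 mm from the knob past the free edge and 65 mm the other way.
- upper_bolt (a joint): Bolt of the top half (red knob), m: 0 = shot, grows as it slides along the door towards the hinges, stop at 0.032; clear of the staple from 0.025. Friction about 1 N; it stays where it is left. Moves only while the door half is pressed in, see bolt_tip.
- upper_door (a joint): Top half's hinge, rad: 0 = home, 0.035 to 0.04 = sprung out against its bolt (start), grows as it opens towards the robot; stop at 1.95. With the bolt out and the door let go, a spring pin (mid-width, 196 mm up, 40 mm stroke) pushes it ajar to about 0.4 rad, some 70 mm at the free edge. From there it swings with slight friction (0.1 N m) and stays where it is left.
- lower_door (a joint): Bottom half's hinge, rad: 0 = shut; must stay shut.
- lower_bolt (a joint): Bolt of the bottom half (black knob), m: 0 = fully shot, grows as it is drawn towards the hinges; must stay shot.
- roof_bottle: Brown dropper bottle, 30 mm across, 74 mm high, standing loose on the rear part of the cabinet's roof. Origin: centre of its underside. Must stay.
- canister: Black canister with a grey cap, 40 mm across, 51 mm high, standing loose on the worktop before the cabinet. Origin: centre of its underside. Must stay.
- vial: Sample vial with a black cap, 22 mm across, 52 mm high, standing loose on the worktop before the cabinet. Origin: centre of its underside. Must stay.
- upper_staple (a point): Middle of the dark steel staple on the cabinet's right flank that the top half's bolt runs through: 14 mm wide (y = -106 to -120 mm in the cabinet's frame), 34 mm high, reaching out to x = -116 mm; the point is in its front bar, 185 mm up. The bottom half has the same at 60 mm up.
- bolt_tip (a point): Tip of the same bolt, in the staple. A 5 mm tooth on it points outward and hooks behind the staple: while the door half stands sprung out the bolt jams after about 2 mm, however hard it is pushed. It slides only while the half is held pressed in (on the rod or the door's face): at the knob it goes in 5 to 6 mm to a rigid stop and needs 4 of these; a spring resists with 5 to 6 N throughout.

How it is judged (in metres and radians):
On the way, in this order (a step that is already met when the one before it is completed fails the run):
1. the top half's bolt is drawn (value of joint upper_bolt above 0.024 m), for 0.1 s.
2. the top half is swung square (value of joint upper_door above 1.45 rad), for 0.2 s.
At the end, for the whole second after the job is handed in: The top half stands still, open at least about square (over 1.45 rad) with its bolt drawn (over 20 mm); the bottom half is shut (under 0.04 rad) and its bolt shot (drawn under 6 mm) (value of joint upper_door above 1.45 rad and velocity of joint upper_door between -0.05 and 0.05 rad/s and value of joint upper_bolt above 0.02 m and value of joint lower_door below 0.04 rad and value of joint lower_bolt below 0.006 m); the robot touches nothing.
It fails at once if the bottom half is opened or unbolted (value of joint lower_door above 0.08 rad or value of joint lower_bolt above 0.01 m).
It fails at once if the door half is forced: over 50 N on it and its bolt (contact force between any of the fingers, the arm and upper_door above 50 N).
It fails at once if the bottle on the roof is moved over 15 mm (distance of roof_bottle from where it was at the start of the episode above 0.015 m).
It fails at once if the canister is moved over 15 mm (distance of canister from where it was at the start of the episode above 0.015 m).
It fails at once if the vial is moved over 15 mm (distance of vial from where it was at the start of the episode above 0.015 m).
It also fails if it takes over 54 s, if anything falls off the work surface, if the arm or the gripper's body presses on something with over 40 N, if the wrist force passes 120 N, or if a joint passes its speed limit or range.

## Working session

There is one attempt and no reset: what is moved stays moved. The work goes in short steps, Python scripts to look and compute and a tool call to move; the robot and the scene stay as the last step left them, time stands still between calls to the robot, and variables do not carry over. Pictures are saved under pics/ and viewed, at most 10 in all, crops included, and the job is handed in when it is done.

Besides the shell and the picture viewer there is one more tool, called by a JSON object that holds its "method" and its "body". apply_moves: Moves the arm, as the interface text tells. Scaled input: -1 to 1 covers 0.5 m each way for a shift and 180 degrees each way for a turn. Its arguments: {"type":"object","properties":{"grip":{"type":"array","items":{"type":"number"}},"delta_pos":{"type":"array","items":{"type":"array","items":{"type":"number"}}},"twist":{"type":"array","items":{"type":"number"}},"force":{"type":"number"}},"required":["grip","delta_pos","twist"]}

```bash
ls; mkdir -p pics; cat > h.py <<'E'
from rig import *
import numpy as np, cv2
def snap(n,f):
    m=camera_model(n); p,d=capture(n)
    cv2.imwrite(f'pics/{f}.png',p[:,:,::-1]); np.savez(f'pics/{f}.npz',p=p,d=d,K=m['intrinsics'],k1=m['k1'],R=m['R'],t=m['t'])
def load(f): return dict(np.load(f'pics/{f}.npz'))
def cloud(s):
    h,w=s['d'].shape
    u,v=np.meshgrid(np.arange(w),np.arange(h))
    K=s['K']; x=(u-K[0,2])/K[0,0]; y=(v-K[1,2])/K[1,1]
    a,b=x.copy(),y.copy()
    for _ in range(8):
        q=1+s['k1']*(a*a+b*b); a,b=x/q,y/q
    C=np.stack([a,b,np.ones_like(a)],-1)*s['d'][...,None]
    return (C-s['t'])@s['R']   # R^T(C-t)
def proj(s,X):
    C=np.atleast_2d(X)@s['R'].T+s['t']; a=C[:,:2]/C[:,2:]
    a=a*(1+s['k1']*(a**2).sum(1,keepdims=True)); K=s['K']
    return a*[K[0,0],K[1,1]]+[K[0,2],K[1,2]]
E
python3 - <<'E'
from h import *
print(read_state())
snap('scene','s0');snap('top','t0')
a=np.vstack([cv2.imread('pics/s0.png'),cv2.imread('pics/t0.png')])
cv2.imwrite('pics/both0.png',cv2.resize(a,(480,600),interpolation=cv2.INTER_AREA))
for n in('scene','top'):
    m=camera_model(n);print(n,m,-m['R'].T@m['t'])
E
```

```text
pics
{'time_s': 0.0, 'joint_pos': array([-1.34183929e+00,  2.59349927e-01,  1.53611304e+00, -1.93549003e-05,
        1.34798945e+00, -2.02775975e-01]), 'qd': array([ 0.00238987,  0.00107325,  0.00109776,  0.00136367, -0.0018109 ,
        0.0002023 ]), 'effort': array([-9.48726665e-04, -4.46038520e+01, -2.90567744e+01, -6.67073327e-04,
        1.17099361e-02,  1.78826008e-05]), 'position': array([ 230.04709679, -498.98413835,  230.4589446 ]), 'orientation': array([-3.06686229e+00, -6.72518323e-01,  6.78423582e-05]), 'contact_force': array([ 0.74077652, -0.24078083,  0.13112359]), 'ft_torque': array([-0.04017522,  0.00748015, -0.03918896]), 'gripper_force': 0.0, 'width': 85.39086369990349}
scene {'intrinsics': array([[448.98707205,   0.        , 319.56785128],
       [  0.        , 448.98707205, 201.72382217],
       [  0.        ,   0.        ,   1.        ]]), 'k1': -0.007126562430952589, 'R': array([[-0.83977919, -0.54258762,  0.01922463],
       [-0.41365526,  0.61648953, -0.66994774],
       [ 0.35165357, -0.57056054, -0.74215931]]), 't': array([447.00381097, 390.46060838, 839.79203211])} [241.58471673 480.97605275 876.25419385]
top {'intrinsics': array([[420.17995456,   0.        , 318.7309693 ],
       [  0.        , 420.17995456, 206.15667618],
       [  0.        ,   0.        ,   1.        ]]), 'k1': -0.069540965987254, 'R': array([[-0.02778416, -0.99757067,  0.06388111],
       [-0.9846558 ,  0.01629841, -0.17374496],
       [ 0.17228172, -0.06772826, -0.98271659]]), 't': array([-76.37602425, 606.408949  , 896.11306208])} [440.59814774 -25.38180502 990.86465611]
```

View pics/s0.png

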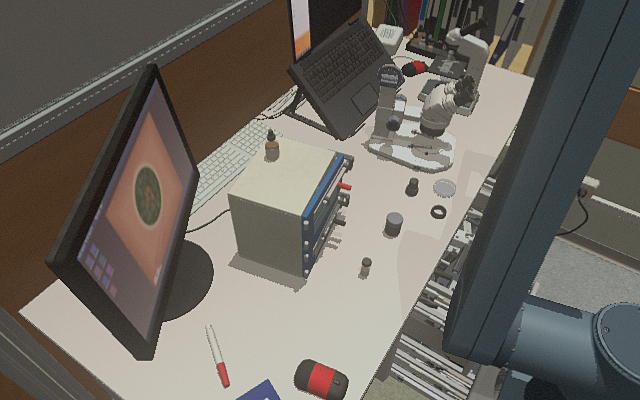

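View pics/t0.png

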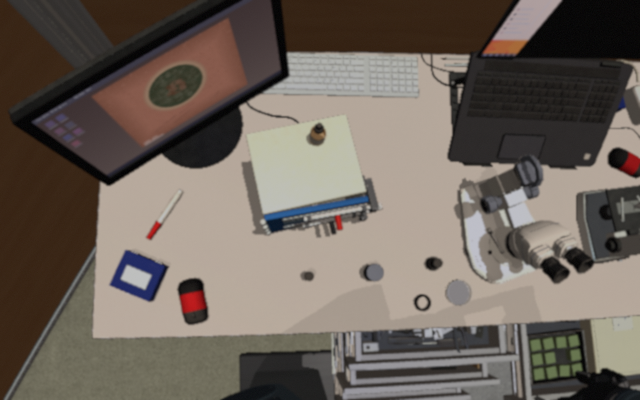

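The scene view shows the cabinet with roof at about (285,170) and red knob at (345,186). The vial is at (366,267) and the canister at (393,224). The top view shows the roof spanning (247,133) to (367,195), the red knob at (339,222), the vial at (308,275) and the canister at (373,272).

```bash
cat > m.py <<'E'
from h import *
for f in('t0','s0'):
    s=load(f);P=cloud(s);ok=s['d']>0
    hsv=cv2.cvtColor(s['p'],cv2.COLOR_RGB2HSV).astype(int)
    reg=ok&(P[...,0]>250)&(P[...,0]<800)&(P[...,1]>-200)&(P[...,1]<350)
    roof=reg&(abs(P[...,2]-220)<6)&~((hsv[...,0]>95)&(hsv[...,0]<130)&(hsv[...,1]>90))
    n,l,st,c=cv2.connectedComponentsWithStats(roof.astype(np.uint8)); k=1+st[1:,4].argmax(); Q=P[l==k]
    r=cv2.minAreaRect(Q[:,:2].astype(np.float32));print(f,'roof',len(Q),Q[:,2].mean(),r,cv2.boxPoints(r).round(0).tolist())
    red=reg&((hsv[...,0]<8)|(hsv[...,0]>172))&(hsv[...,1]>140)&(P[...,2]>150)&(P[...,2]<230)
    vu=np.argwhere(red);Q=P[red];print('red',len(Q),Q.mean(0),Q.min(0),Q.max(0), vu.mean(0))
    blue=reg&(hsv[...,0]>95)&(hsv[...,0]<130)&(hsv[...,1]>90)&(P[...,2]>212)&(P[...,2]<226)
    Q=P[blue];r=cv2.minAreaRect(Q[:,:2].astype(np.float32));print('blue',len(Q),r,cv2.boxPoints(r).round(0).tolist())
    low=reg&(P[...,2]>20)&(P[...,2]<70)&(P[...,0]<520)
    n,l,st,c=cv2.connectedComponentsWithStats(low.astype(np.uint8))
    for k in range(1,n):
        if st[k,4]>25:
            Q=P[l==k];print(' obj',c[k].round(),st[k,4],np.median(Q,0).round(),Q.min(0).round(),Q.max(0).round())
E
python3 m.py
```

```text
t0 roof 8249 219.68590820064276 ((660.6280517578125, -54.98137664794922), (161.7008819580078, 201.25587463378906), 12.243501663208008) [[560.0, 26.0], [603.0, -170.0], [761.0, -136.0], [718.0, 61.0]]
red 70 [ 549.20945239 -117.27942164  189.45762268] [ 535.76790526 -122.83927625  186.26802574] [ 561.50543306 -111.41870745  192.87490459] [222.08571429 338.1       ]
blue 642 ((573.026123046875, -73.80872344970703), (12.451678276062012, 196.83004760742188), 9.687803268432617) [[550.0, 22.0], [583.0, -172.0], [596.0, -170.0], [563.0, 24.0]]
 obj [141. 275.] 1519 [460. 310.  33.] [402. 258.  20.] [516. 350.  39.]
 obj [367. 272.] 54 [ 454. -196.   49.] [ 441. -200.   21.] [ 468. -192.   54.]
 obj [308. 276.] 71 [449. -62.  51.] [440. -73.  22.] [458. -53.  57.]
 obj [191. 300.] 860 [403. 197.  30.] [356. 171.  20.] [449. 230.  41.]
s0 roof 5016 220.44353884997628 ((656.8558959960938, -55.92256164550781), (172.7923583984375, 204.2052001953125), 12.197369575500488) [[551.0, 26.0], [594.0, -174.0], [763.0, -137.0], [720.0, 62.0]]
red 43 [ 549.56443385 -115.29630284  190.07235733] [ 535.94904457 -120.33660198  186.41486863] [ 564.04297077 -110.98752325  193.28947281] [185.18604651 343.81395349]
blue 351 ((574.1868896484375, -72.54535675048828), (11.039690017700195, 196.05316162109375), 9.397444725036621) [[553.0, 23.0], [585.0, -170.0], [596.0, -168.0], [564.0, 25.0]]
 obj [391. 225.] 125 [ 453. -194.   41.] [ 438. -200.   20.] [ 470. -190.   54.]
 obj [366. 264.] 134 [448. -57.  48.] [440. -73.  21.] [461. -51.  55.]
 obj [319. 378.] 1238 [402. 205.  31.] [355. 172.  20.] [450. 234.  42.]
 obj [261. 392.] 499 [477. 285.  34.] [439. 260.  28.] [508. 321.  38.]
```

{"method": "apply_moves", "body": {"grip": [1,1,1,1,1,1,1,1], "delta_pos": [[0.14,0.7,0.04],[0.14,0.7,0.04],[0.14,0.7,0.04],[0.14,0.7,0.04],[0.14,0.7,0.04],[0.14,0.7,0.04],[0.14,0.7,0.04],[0.14,0.7,0.04]], "twist": [-0.075,-0.075,-0.075,-0.075,-0.075,-0.075,-0.075,-0.075]}}

```text
time_s: 0.77
position: [295.1, -171.1, 249.8]
orientation: [-3.126, -0.306, -0.0]
contact_force: [1.2, -1.0, 0.0]
width: 0.0
gripper_force: 0.0
```

```bash
python3 - <<'E'
from h import *
snap('wrist','w0'); s=read_state(); print(s['position'],s['contact_force'])
E
```

```text
[ 295.69640941 -163.73543732  249.90854532] [-1.04953074  6.160992   -0.71308132]
```

View pics/w0.png

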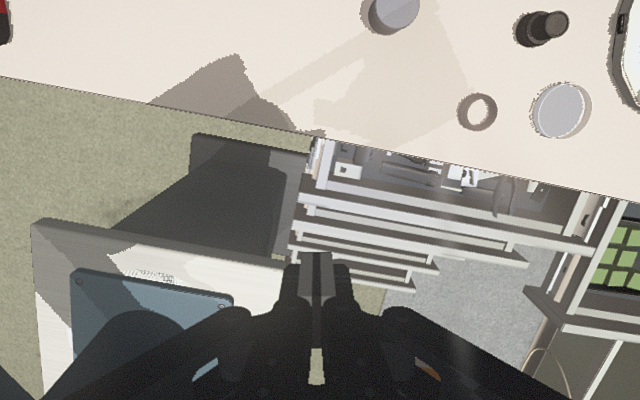

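The wrist picture looks straight down beyond the fingertips (fingers at (318,290)). The canister is at (392,12), and the door isn't in view yet.

{"method": "apply_moves", "body": {"grip": [1,1,1,1,1,1], "delta_pos": [[0.35,0.02,0.06],[0.35,0.02,0.06],[0.35,0.02,0.06],[0.35,0.02,0.06],[0.35,0.02,0.06],[0.35,0.02,0.06]], "twist": [0,0,0,0,0,0]}}

```text
time_s: 1.32
position: [473.3, -163.1, 279.4]
orientation: [-3.126, -0.312, -0.001]
contact_force: [-1.3, 0.1, -0.8]
width: -0.1
gripper_force: 0.0
```

```bash
python3 - <<'E'
from h import *
snap('wrist','w1'); s=read_state(); print(s['position'],s['contact_force'])
s=load('w1');P=cloud(s)
hsv=cv2.cvtColor(s['p'],cv2.COLOR_RGB2HSV).astype(int)
red=((hsv[...,0]<8)|(hsv[...,0]>172))&(hsv[...,1]>140)&(P[...,2]>150)&(P[...,2]<230)
Q=P[red];print(len(Q),Q.mean(0),Q.min(0),Q.max(0))
H=np.array([549.5,23.2])
c=proj(s,[[564.2,-116.5,185],[534.6,-121.7,185]]);print(c)
E
```

```text
[ 471.23695436 -162.96618384  279.05602956] [-0.11676992  0.32206874 -0.03963407]
857 [ 548.86593824 -117.98531075  189.95565298] [ 533.51670075 -125.08830115  186.08151866] [ 563.3255567  -110.37210013  192.73952895]
[[272.25632158  51.87308755]
 [272.69584432 101.57185626]]
```

View pics/w1.png

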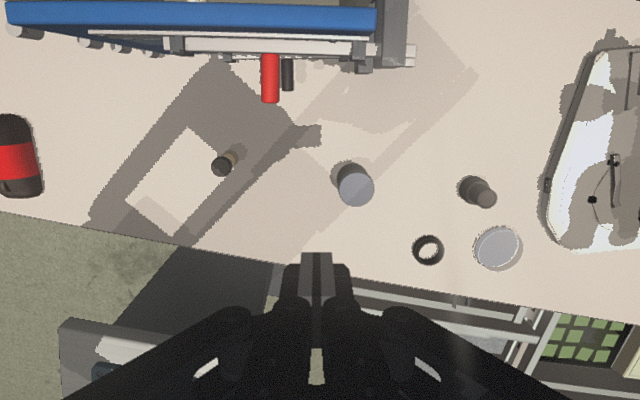

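The wrist picture shows the red knob at (270,78) on the rod, with guide brackets at about (175,45) and (362,55). The black knob is at (288,75). The gap between the red knob and the right-hand bracket is wide enough for the closed fingers.

{"method": "apply_moves", "body": {"grip": [1,1,1,1,1,1,1], "delta_pos": [[0.126,0.032,-0.208],[0.126,0.032,-0.208],[0.126,0.032,-0.208],[0.126,0.032,-0.208],[0.126,0.032,-0.208],[0.126,0.032,-0.208],[0.126,0.032,-0.208]], "twist": [0,0,0,0,0,0,0]}}

```text
time_s: 1.95
position: [533.3, -148.1, 178.1]
orientation: [3.125, 0.306, 0.004]
contact_force: [1.0, 0.4, 0.3]
width: 0.0
gripper_force: 0.0
```

```bash
python3 - <<'E'
from h import *
try: print(tcp_to_grasp)
except Exception as e: print(e)
snap('wrist','w2'); s=read_state(); print(s['position'],s['contact_force'],s['orientation'])
s=load('w2');P=cloud(s)
hsv=cv2.cvtColor(s['p'],cv2.COLOR_RGB2HSV).astype(int)
red=((hsv[...,0]<8)|(hsv[...,0]>172))&(hsv[...,1]>140)&(P[...,2]>150)&(P[...,2]<230)
Q=P[red];print(len(Q),Q.mean(0),Q.min(0),Q.max(0))
E
```

```text
18.700000000000003
[ 533.51753133 -148.13625583  178.30826202] [-0.13055814 -0.05111903 -0.91418911] [3.12444898 0.30610789 0.00469264]
1037 [ 549.65964887 -117.52538648  190.51348496] [ 534.46219865 -124.83106951  187.47783837] [ 563.65363605 -110.50580839  192.83528745]
```

View pics/w2.png

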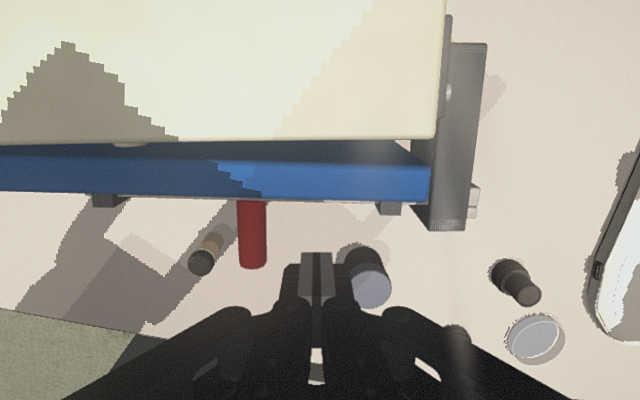

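The picture shows the closed fingers at (316,265), between the red knob at (252,235) and the guide at (390,208). I'll press in now.

{"method": "apply_moves", "body": {"grip": [1,1,1,1,1,1], "delta_pos": [[0.01,0.002,-0.008],[0.02,0.0035,-0.008],[0.03,0.005,-0.008],[0.036,0.006,-0.008],[0.036,0.006,-0.008],[0.036,0.006,-0.008]], "twist": [0,0,0,0,0,0]}}

```text
time_s: 2.5
position: [551.7, -144.1, 171.9]
orientation: [-3.126, -0.308, 0.0]
contact_force: [-0.2, -0.1, 0.1]
width: -0.0
gripper_force: 0.0
```

{"method": "apply_moves", "body": {"grip": [1,1,1,1,1,1], "delta_pos": [[0.002,0.0003,0],[0.004,0.0007,0],[0.006,0.001,0],[0.008,0.0014,0],[0.008,0.0014,0],[0.008,0.0014,0]], "twist": [0,0,0,0,0,0]}}

```text
time_s: 3.0
position: [555.5, -143.5, 171.9]
orientation: [-3.126, -0.308, 0.0]
contact_force: [0.7, 0.5, 0.6]
width: -0.2
gripper_force: 0.0
```

{"method": "apply_moves", "body": {"grip": [1,1,1,1,1,1], "delta_pos": [[0.002,0.0003,0],[0.004,0.0007,0],[0.006,0.001,0],[0.008,0.0014,0],[0.008,0.0014,0],[0.008,0.0014,0]], "twist": [0,0,0,0,0,0]}}

```text
time_s: 3.5
position: [558.9, -142.9, 171.9]
orientation: [3.126, 0.308, -0.002]
contact_force: [-4.2, -2.6, 1.9]
width: -0.1
gripper_force: 2.4
```

{"method": "apply_moves", "body": {"grip": [1,1,1,1,1,1], "delta_pos": [[0.002,0.0003,0],[0.004,0.0007,0],[0.006,0.001,0],[0.008,0.0014,0],[0.01,0.0017,0],[0.01,0.0017,0]], "twist": [0,0,0,0,0,0]}}

```text
time_s: 4.0
position: [564.0, -142.1, 171.9]
orientation: [3.126, 0.308, -0.002]
contact_force: [-4.5, -1.6, 3.2]
width: 0.1
gripper_force: 2.5
```

{"method": "apply_moves", "body": {"grip": [1,1,1,1], "delta_pos": [[0.001,0.0002,0],[0.002,0.0003,0],[0.002,0.0003,0],[0.002,0.0003,0]], "twist": [0,0,0,0]}}

```text
time_s: 4.33
position: [564.1, -142.1, 171.9]
orientation: [3.126, 0.308, -0.004]
contact_force: [-8.0, -2.5, 4.0]
width: -0.2
gripper_force: 4.1
```

{"method": "apply_moves", "body": {"grip": [1,1,1,1,1,1,1,1], "delta_pos": [[-0.0011,0.005,0],[-0.0021,0.01,0],[-0.0032,0.015,0],[-0.0042,0.02,0],[-0.0053,0.025,0],[-0.0064,0.03,0],[-0.0064,0.03,0],[-0.0064,0.03,0]], "twist": [0,0,0,0,0,0,0,0]}}

```text
time_s: 5.0
position: [560.9, -126.6, 171.9]
orientation: [-3.126, -0.308, 0.004]
contact_force: [-7.3, -0.7, 4.7]
width: 0.3
gripper_force: 3.9
```

{"method": "apply_moves", "body": {"grip": [1,1,1,1,1,1,1,1], "delta_pos": [[-0.0011,0.005,0],[-0.0021,0.01,0],[-0.0032,0.015,0],[-0.0042,0.02,0],[-0.0053,0.025,0],[-0.0064,0.03,0],[-0.0064,0.03,0],[-0.0064,0.03,0]], "twist": [0,0,0,0,0,0,0,0]}}

```text
time_s: 5.67
position: [557.7, -111.5, 171.9]
orientation: [-3.126, -0.308, 0.004]
contact_force: [-7.3, -1.5, 4.4]
width: -0.1
gripper_force: 3.7
```

```bash
python3 - <<'E'
from h import *
snap('wrist','w3')
s=load('w3');P=cloud(s)
hsv=cv2.cvtColor(s['p'],cv2.COLOR_RGB2HSV).astype(int)
red=((hsv[...,0]<8)|(hsv[...,0]>172))&(hsv[...,1]>140)&(P[...,2]>150)&(P[...,2]<230)
Q=P[red];print(len(Q),Q.mean(0),Q.min(0),Q.max(0), (Q.mean(0)[:2]-[549.5,23.2])@[.212,-.977])
E
```

```text
755 [549.30288471 -87.75864001 190.5117266 ] [ 541.25237257 -144.87807174  185.84304877] [574.17877272 -80.48508955 229.96794685] 108.36480284576331
```

{"method": "apply_moves", "body": {"grip": [1,1,1,1,1], "delta_pos": [[-0.0006,0.003,0],[-0.0013,0.006,0],[-0.0013,0.006,0],[-0.0013,0.006,0],[-0.0013,0.006,0]], "twist": [0,0,0,0,0]}}

```text
time_s: 6.13
position: [557.4, -109.8, 171.7]
orientation: [3.125, 0.307, -0.004]
contact_force: [-6.6, -5.3, 1.2]
width: -0.2
gripper_force: 3.6
```

{"method": "apply_moves", "body": {"grip": [1,1,1,1,1,1,1,1], "delta_pos": [[0.0013,-0.006,0],[-0.02,-0.01,0],[-0.04,-0.015,0],[-0.065,-0.02,0],[-0.09,-0.026,0],[-0.12,-0.032,0],[-0.15,-0.038,0],[-0.18,-0.045,0]], "twist": [0,0,0,0,0,0,0,0]}}

```text
time_s: 6.8
position: [467.7, -131.2, 172.1]
orientation: [3.126, 0.308, 0.003]
contact_force: [-0.6, -0.1, 0.5]
width: 0.1
gripper_force: 0.0
```

{"method": "apply_moves", "body": {"grip": [1,1,1,1,1,1], "delta_pos": [[0,0,0.06],[0,0,0.12],[0,0,0.2],[0,0,0.2],[0,0,0.2],[0,0,0.2]], "twist": [0,0,0,0,0,0]}}

```text
time_s: 7.3
position: [468.2, -131.1, 272.0]
orientation: [3.126, 0.308, 0.002]
contact_force: [0.6, -0.6, -0.6]
width: 0.1
gripper_force: 0.0
```

```bash
python3 - <<'E'
from h import *
snap('scene','s4');snap('top','t4'); s=read_state(); print(s['time_s'],s['position'],s['contact_force'],s['orientation'])
for f in('t4','s4'):
    s=load(f);P=cloud(s)
    hsv=cv2.cvtColor(s['p'],cv2.COLOR_RGB2HSV).astype(int)
    reg=(s['d']>0)&(P[...,0]>300)&(P[...,0]<620)&(P[...,1]>-220)&(P[...,1]<60)
    blue=reg&(hsv[...,0]>95)&(hsv[...,0]<130)&(hsv[...,1]>90)&(P[...,2]>212)&(P[...,2]<226)
    Q=P[blue];r=cv2.minAreaRect(Q[:,:2].astype(np.float32));print('blue',len(Q),r,cv2.boxPoints(r).round(0).tolist())
a=np.hstack([cv2.imread('pics/t4.png')[80:330,180:460],cv2.imread('pics/s4.png')[80:330,180:460]])
cv2.imwrite('pics/c4.png',a)
E
```

```text
7.4 [ 467.64918709 -130.81068688  270.68611832] [-0.90425526  0.05094232  0.21676075] [-3.12520000e+00 -3.07552886e-01  2.29541368e-03]
blue 456 ((542.5883178710938, -45.620643615722656), (137.4788055419922, 12.371394157409668), 78.86701965332031) [[523.0, -112.0], [535.0, -114.0], [562.0, 21.0], [550.0, 23.0]]
blue 329 ((538.527099609375, -73.9397964477539), (194.53648376464844, 11.775001525878906), 79.1805648803711) [[514.0, -168.0], [526.0, -171.0], [563.0, 20.0], [551.0, 23.0]]
```

View pics/c4.png

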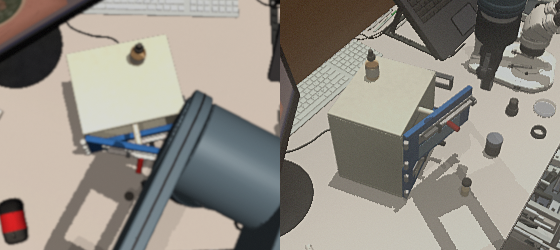

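The crops show the top half ajar at about 0.4 rad, by measurement, with the bolt drawn. The bottle, canister and vial are untouched. I'll drop the fingers in behind the door.

{"method": "apply_moves", "body": {"grip": [1,1,1,1,1,1,1,1], "delta_pos": [[0.064,-0.007,0],[0.128,-0.015,0],[0.192,-0.022,0],[0.192,-0.022,0],[0.192,-0.022,-0.05],[0.192,-0.022,-0.1],[0.192,-0.022,-0.16],[0.192,-0.022,-0.16]], "twist": [0,0,0,0,0,0,0,0]}}

```text
time_s: 8.07
position: [560.0, -140.3, 184.6]
orientation: [-3.119, -0.307, 0.018]
contact_force: [-1.6, 0.4, -0.4]
width: 0.1
gripper_force: 0.0
```

```bash
python3 - <<'E'
from h import *
snap('wrist','w5'); s=read_state(); print(s['position'],s['contact_force'])
E
```

```text
[ 561.34589465 -140.90930119  187.81205212] [0.20500396 0.25452271 0.31539638]
```

View pics/w5.png

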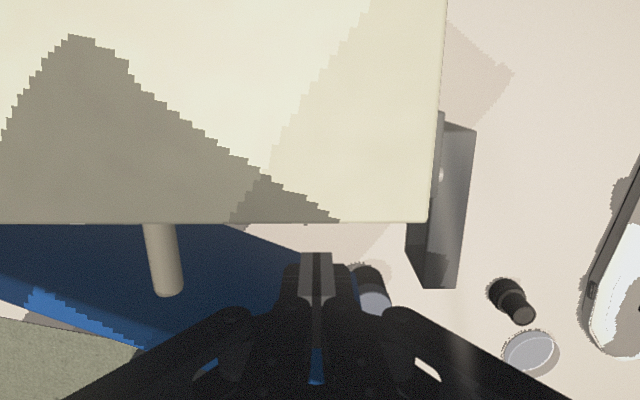

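The fingers at (316,270) stand between the cabinet front and the door's back, clear of the spring pin at (165,260) and the staple at (440,210). I'll sweep the door open.

{"method": "apply_moves", "body": {"grip": [1,1,1,1,1,1,1,1], "delta_pos": [[-0.026,0.024,0],[-0.056,0.026,0],[-0.086,0.03,0],[-0.106,0.034,0],[-0.126,0.041,0],[-0.144,0.048,0],[-0.172,0.062,0],[-0.198,0.077,0]], "twist": [0,0,0,0,0,0,0,0]}}

```text
time_s: 8.78
position: [465.1, -103.8, 192.6]
orientation: [3.126, 0.307, 0.002]
contact_force: [0.4, 0.2, -0.3]
width: 0.2
gripper_force: 0.3
```

{"method": "apply_moves", "body": {"grip": [1,1,1,1,1,1,1,1], "delta_pos": [[-0.024,0.019,0],[-0.046,0.039,0],[-0.066,0.063,0],[-0.084,0.087,0],[-0.099,0.113,0],[-0.112,0.141,0],[-0.119,0.16,0],[-0.123,0.177,0]], "twist": [0,0,0,0,0,0,0,0]}}

```text
time_s: 9.45
position: [403.3, -14.2, 192.2]
orientation: [3.126, 0.309, 0.0]
contact_force: [-0.0, -1.7, -0.3]
width: 0.0
gripper_force: 0.3
```

{"method": "apply_moves", "body": {"grip": [1,1,1,1,1,1,1], "delta_pos": [[0,0,0],[0,0,0],[0,0,0],[0,-0.08,0],[0,-0.16,0],[0,-0.24,0.05],[0,-0.24,0.1]], "twist": [0,0,0,0,0,0,0]}}

```text
time_s: 10.03
position: [403.1, -140.1, 240.7]
orientation: [-3.127, -0.302, 0.006]
contact_force: [0.8, -0.7, 0.4]
width: -0.3
gripper_force: 0.0
```

```bash
python3 - <<'E'
from h import *
snap('scene','s6'); snap('top','t6'); s=read_state(); print(s['time_s'],s['position'],s['contact_force'])
for f in ('s6','t6'):
    s=load(f);P=cloud(s)
    hsv=cv2.cvtColor(s['p'],cv2.COLOR_RGB2HSV).astype(int)
    reg=(s['d']>0)&(P[...,0]>300)&(P[...,0]<620)&(P[...,1]>-220)&(P[...,1]<80)
    blue=reg&(hsv[...,0]>95)&(hsv[...,0]<130)&(hsv[...,1]>90)&(P[...,2]>212)&(P[...,2]<226)
    Q=P[blue]
    if len(Q)>10: r=cv2.minAreaRect(Q[:,:2].astype(np.float32));print('blue',len(Q),r,cv2.boxPoints(r).round(0).tolist())
E
```

```text
10.1333 [ 406.18375086 -139.27947955  245.53932461] [ 0.05205889  0.3968291  -0.76749449]
blue 351 ((451.8273010253906, 13.122705459594727), (196.55535888671875, 12.528892517089844), 3.0033175945281982) [[353.0, 14.0], [354.0, 2.0], [550.0, 12.0], [550.0, 25.0]]
blue 649 ((451.6493835449219, 12.049585342407227), (196.3527374267578, 11.535945892333984), 3.5186195373535156) [[353.0, 12.0], [354.0, 0.0], [550.0, 12.0], [549.0, 24.0]]
```

View pics/s6.png

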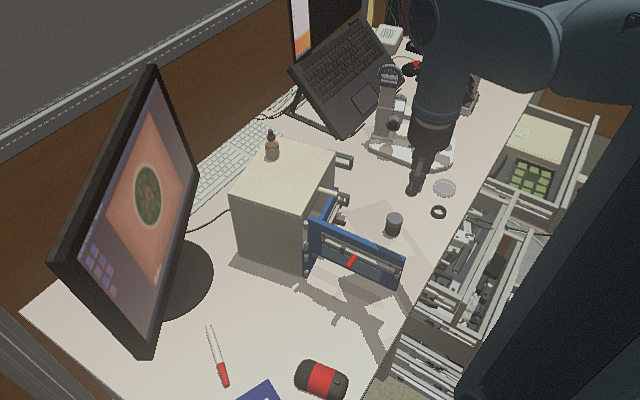

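The door half stands at about 1.73 rad (its top edge runs from (318,222) to (405,262)). The fingers are well clear at (413,185), and the bottle and canister haven't moved. The vial is hidden behind the door in this view.

```bash
python3 -c "
from rig import *
print(finish_job())"
```

```text
the job is handed in; nothing more can be done
None
```

The top half is unbolted and standing open at about 1.73 rad with the arm clear, and the job is handed in; no verdict came back, the bottle and canister looked undisturbed, and I did not re-measure the vial (hidden in the last view) or the bottom half.

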